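# Put three mixed-up watches back into their own job trays

## Task

The three watch heads have been put back into each other's job trays. Put every watch into the tray that holds its own case back (gold with gold, round silver with round silver, square with square), lying flat and dial up in the middle of the wooden cradle, lengthwise between its two end lips. A tray takes one watch only and the bare work surface scratches, so park a watch on the red casing cushion when you need a free spot; never let two watches touch, never lay one on the board, the bench or a tray floor, never tip one over, and leave the loupe, the black pot and the jar where they stand.

Things in the scene. Friction and masses are not known exactly. Their poses are not given: they have to be found in the camera images.
- watch_gold: Loose gold-coloured round watch head without strap, lying dial up, 40 x 33 x 11 mm, about 35 g. Origin: centre of its underside; z up out of the dial; x runs from lug to lug, y across the case (grasp it across y). At the start it lies in the cradle of another watch's tray.
- watch_steel: Loose silver round watch head without strap, lying dial up, 43 x 36 x 11 mm, about 35 g. Origin: centre of its underside; z up out of the dial; x runs from lug to lug, y across the case (grasp it across y). At the start it lies in the cradle of another watch's tray.
- watch_square: Loose silver watch head with a square blue-patterned dial, without strap, lying dial up, 40 x 33 x 11 mm, about 35 g. Origin: centre of its underside; z up out of the dial; x runs from lug to lug, y across the case (grasp it across y). At the start it lies in the cradle of another watch's tray.
- tray_gold: Fixed blue job tray with a round gold case back (gold watch). Origin: on the raised work board under the centre of its wooden cradle; 7 mm rim spans x -73..38, y -42..42 mm. Cradle: block 26 mm wide in y, seat 20 up, lips at x = +-30 mm, 55 mm apart, 8 mm above the seat; open at +-y, where a watch (x along the tray's x) overhangs by 3 to 5 mm. Case back: 30-32 mm, at x = -52, 7 mm high.
- tray_steel: Fixed blue job tray with a round silver case back (round silver watch). Origin: on the raised work board under the centre of its wooden cradle; 7 mm rim spans x -73..38, y -42..42 mm. Cradle: block 26 mm wide in y, seat 20 up, lips at x = +-30 mm, 55 mm apart, 8 mm above the seat; open at +-y, where a watch (x along the tray's x) overhangs by 3 to 5 mm. Case back: 30-32 mm, at x = -52, 7 mm high.
- tray_square: Fixed blue job tray with a square silver case back (square watch). Origin: on the raised work board under the centre of its wooden cradle; 7 mm rim spans x -73..38, y -42..42 mm. Cradle: block 26 mm wide in y, seat 20 up, lips at x = +-30 mm, 55 mm apart, 8 mm above the seat; open at +-y, where a watch (x along the tray's x) overhangs by 3 to 5 mm. Case back: 30-32 mm, at x = -52, 7 mm high.
- cushion: Fixed round casing cushion, black with a flat red top, 70 mm diameter, 20 mm high; free at the start. Origin: centre of its underside on the raised work board (its top, where all this stands, is 37 mm above the worktop), so a watch on it has its underside 20 mm above this origin; there a watch is gripped with the fingertips just above the red top.
- eye_loupe: Loose black watchmaker's loupe, a tapered tube 33 mm across and 28 mm high; bystander. Origin: centre of its underside.
- black_pot: Loose black round screw pot, 29 mm across and 13 mm high; bystander. Origin: centre of its underside.
- brown_jar: Loose brown glass jar with a tan cap, 34 mm across and 40 mm high; bystander. Origin: centre of its underside. To its right, at the front edge of the worktop (x 0.38 to 0.41, y -0.29 m), a square steel post of the stall rises far above the arm: go round it.

How it is judged:
At the end, for the whole second after the job is handed in: Each watch lies in its own tray's cradle: within 10 mm (horizontally) of the seat centre, underside at seat height (16 to 24 mm above the tray's origin), dial up and level within 0.12 rad, its length along the tray's x within 0.3 rad (either way round), and at rest (horizontal distance between watch_gold and tray_gold below 0.01 m and z of watch_gold in the frame of tray_gold between 0.016 and 0.024 m and angle between each of watch_gold, watch_steel, watch_square's own z axis and vertical below 0.12 rad and angle between the x axis of watch_gold and the x axis of tray_gold, either way round below 0.3 rad and linear speed of each of watch_gold, watch_steel, watch_square below 0.02 m/s and horizontal distance between watch_steel and tray_steel below 0.01 m and z of watch_steel in the frame of tray_steel between 0.016 and 0.024 m and angle between the x axis of watch_steel and the x axis of tray_steel, either way round below 0.3 rad and horizontal distance between watch_square and tray_square below 0.01 m and z of watch_square in the frame of tray_square between 0.016 and 0.024 m and angle between the x axis of watch_square and the x axis of tray_square, either way round below 0.3 rad); the robot touches nothing.
It fails at once if two watches touch each other (contact force between watch_gold and watch_steel above 0.3 N or contact force between any of watch_gold, watch_steel and watch_square above 0.3 N).
It fails at once if a watch is laid or dropped on the bare board, the bench or a tray floor (underside less than 45 mm above the worktop, 8 mm above the board) (height (world z) of any of watch_gold, watch_steel, watch_square below 0.045 m).
It fails at once if a watch is tipped over (more than 0.8 rad) (angle between any of watch_gold, watch_steel, watch_square's own z axis and vertical above 0.8 rad).
It fails at once if the loupe, the black pot or the jar is moved by more than 20 mm (distance of any of eye_loupe, black_pot, brown_jar from where it was at the start of the episode above 0.02 m).
It also fails if it takes over 90 s, if anything falls off the work surface, if the arm or the gripper's body presses on something with over 40 N, if the wrist force passes 120 N, or if a joint passes its speed limit or range.

## Robot

A 6-joint arm with a two-finger parallel gripper is mounted at the origin on a cart in front of the work surface, level with it; the furniture and walls round the work are solid. World frame = base frame: x ahead of the robot, y to its left, z up, the work surface at z = 0. Lengths are in m, angles in rad, forces in N, time in s.
With the tool pointing down it reaches from about 0.2 to 0.875 m from the base axis. Payload 3.4 kg.
Tool frame: the origin (TCP) lies between the finger pads; the fingertips stand 19 mm ahead of it and the grasp point (between the pads) is the TCP (finger_overhang is the distance from the TCP to the fingertips, in m); z points along the fingers, y is the direction in which the jaws open and shut (so a half turn about z gives the same grasp; the last joint's range is limited). The gripper opens to 94 mm and grips with 3 to 60 N. Pads are 16 mm wide; open, the fingers measure 119 mm over their backs; the gripper's body (75 mm by 177 mm) begins 78 mm behind the grasp point.
Start: joints at [1.18, 0.276, 1.505, -0, 1.361, -0.121], TCP at [0.153, 0.554, 0.224] pointing down, gripper open.
Joint ranges: [-2.89, 2.89], [-0.75, 2.08], [0.22, 2.7], [-1.18, 4.32], [0.11, 2.71], [-2.7, 2.7]. Speed limits (rad/s): [2.57, 2.57, 3.14, 3.14, 3.14, 3.14].

## Interface

Orientations are given as a unit quaternion [w, x, y, z].
In Python, from cell import * gives the robot as it stands.
- The arm moves only by the tool servo_tool, never from a script. Its argument "commands" is a list that holds one entry, the list of rows, each a list of 7 numbers: the turn, a rotation vector about the world's x, y, z in rad, then the shift along the world's x, y, z in cm, then the opening, from 0 (shut) to 1 (fully open). A call has 1 to 5 rows; each row shifts and turns the pose as measured when the row begins; what a row does not reach is not made up. A row lasts 1/12 s, in which the tool goes at most 41.7 mm and 7.16 degrees, less where a joint would pass 70% of its speed; a pose out of reach is approached as far as the arm can. A call with a gripper value outside its range is refused whole. The fingers move at their own pace and stop on an object; the grip force is fixed at half the most. Time passes only in rows, so rows that do not move let the fingers close. It gives the time, the measured TCP pose, the force and the opening at its end, in the units of the state.
- get_state(): the state, without advancing time (a new reading comes with each control period).
- snapshot(name): name is "scene" or "top" or "wrist"; returns (picture, depth): 480x640x3 uint8, red, green, blue; 480x640 float32, m along the optical axis (not along the pixel's ray), 0 where there is no reading.
- calibration(name): a dict with "fx", "fy", "cx", "cy" (pixels), "origin" and "orientation" of the camera in the world; the wrist camera has in their place "tool_from_camera" (4x4, takes a point from camera to tool coordinates, whose origin is the TCP and whose axes are the flange's). Camera axes: x right, y down, z forward; pixel columns grow to the right and rows downward; lengths in m; the calibration is good to about 2 mm. A picture is of the moment at which its call begins: read the wrist's pose just before it. calibration takes no time and is no camera call.
- hand_in(): hands the job in, once; it reports no verdict.
The state is a dict: "time_s": time; "joints": joint angles; "joint_velocities": joint speeds; "effort": joint torques, N m; "tcp_pos": TCP position; "eef_rot": TCP orientation; "contact_force": force on the tool from outside, world axes, zero at the start; "ft_torque": the same for the moment, N m; "finger_gap": finger opening in m.
Only numpy, scipy, OpenCV 4.12 (cv2) and the standard library are available. Lean on these libraries where they do the work, as an engineer would, in place of code of your own. Each camera call takes 0.05 s, during which the arm holds its last target. There are 200 camera calls.

## Working session

There is one attempt and no reset: what is moved stays moved. The work goes in short steps, Python scripts to look and compute and a tool call to move; the robot and the scene stay as the last step left them, time stands still between calls to the robot, and variables do not carry over. Pictures are saved under pics/ and viewed, about 12 in all and at most 16, crops included, and the job is handed in when it is done.

Besides the shell and the picture viewer there is one more tool, called after "Request:" in YAML: its name, and indented under it one key for each argument. servo_tool: Moves the arm, as the interface text tells. Its arguments: {"type":"object","properties":{"commands":{"type":"array","items":{"type":"array","items":{"type":"array","items":{"type":"number"}}}}},"required":["commands"]}

```bash
ls; mkdir -p pics; cat > h.py <<'E'
from cell import *
import numpy as np, cv2
from scipy.spatial.transform import Rotation as R
def rot(q): return R.from_quat([q[1],q[2],q[3],q[0]])
E
python3 - <<'E'
from h import *
s=get_state(); print(s)
for n in ("top","scene"):
    p,d=snapshot(n); cv2.imwrite(f"pics/{n}.png",p[:,:,::-1]); np.save(f"pics/{n}_d.npy",d); print(n,calibration(n))
print(calibration("wrist"))
E
```

```text
pics
{'time_s': 0.0, 'joints': array([ 1.17999486e+00,  2.76573176e-01,  1.50611239e+00, -1.29103465e-05,
        1.36071970e+00, -1.20981115e-01]), 'joint_velocities': array([-0.00127794, -0.00058115, -0.00174098, -0.00090812,  0.00167657,
        0.00154644]), 'effort': array([-2.38933331e-03, -4.04579937e+01, -2.37222451e+01,  6.98724459e-02,
        3.45365074e-02, -1.18177959e-04]), 'tcp_pos': array([0.15306301, 0.55369287, 0.22362544]), 'eef_rot': array([-2.23286295e-04,  1.34499907e-01,  9.90913192e-01, -8.78391420e-04]), 'contact_force': array([0.386786  , 0.13342717, 0.10886861]), 'ft_torque': array([-0.00523109,  0.07194549,  0.03012063]), 'finger_gap': 0.09416028747875467}
top {'fx': 490.3387682502964, 'fy': 490.3387682502964, 'cx': 322.36045098510357, 'cy': 229.76577974220982, 'origin': array([0.31691765, 0.09356733, 0.91051063]), 'orientation': array([ 0.08665846, -0.66004626,  0.73933378, -0.10106835])}
scene {'fx': 497.0049598171175, 'fy': 497.0049598171175, 'cx': 315.25974038667175, 'cy': 235.41838618591765, 'origin': array([0.23626909, 0.5543657 , 0.70221271]), 'orientation': array([ 0.10715676, -0.26791941,  0.89055746, -0.35163054])}
{'fx': 391.3213902631718, 'fy': 391.3213902631718, 'cx': 317.1758807980371, 'cy': 239.74087767433872, 'tool_from_camera': array([[-4.37803267e-05, -9.73621083e-01, -2.28170955e-01,
         6.58088493e-02],
       [ 9.99999363e-01,  2.14648324e-04, -1.10779408e-03,
         9.94423028e-04],
       [ 1.12754818e-03, -2.28170859e-01,  9.73620454e-01,
        -1.60571414e-01],
       [ 0.00000000e+00,  0.00000000e+00,  0.00000000e+00,
         1.00000000e+00]])}
```

View pics/top.png

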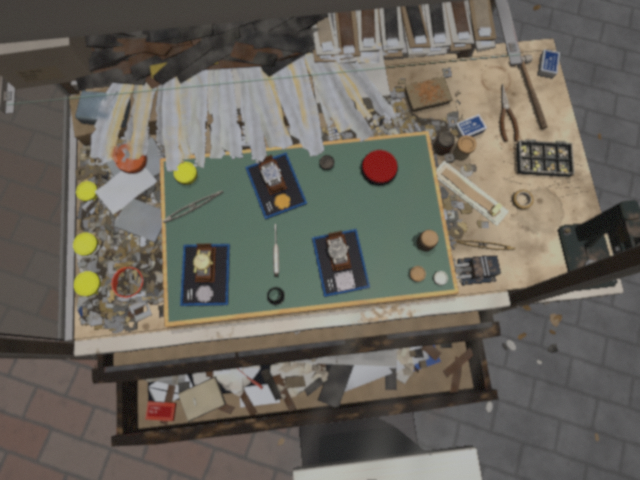

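View pics/scene.png

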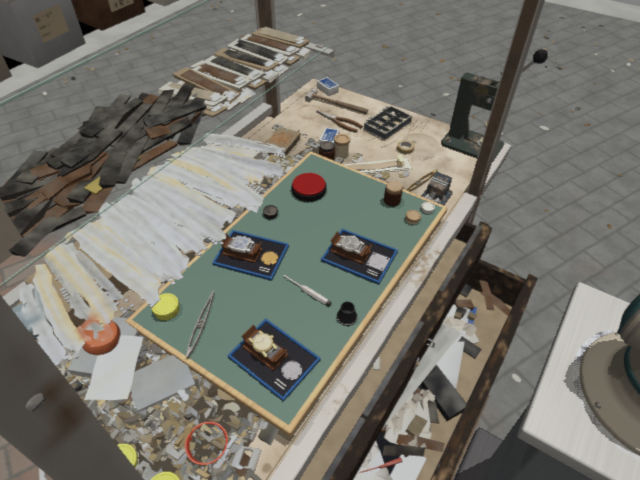

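```bash
cat >> h.py <<'E'
def ray(n,uv,z,cal=None):
    c=calibration(n) if n!="wrist" else cal
    Rm=c["Rm"] if "Rm" in c else rot(c["orientation"]).as_matrix()
    d=Rm@np.array([(uv[0]-c["cx"])/c["fx"],(uv[1]-c["cy"])/c["fy"],1]); o=np.array(c["origin"])
    return o+d*(z-o[2])/d[2]
def wcal(s):
    c=calibration("wrist"); T=c["tool_from_camera"]; M=rot(s["eef_rot"]).as_matrix()
    return dict(fx=c["fx"],fy=c["fy"],cx=c["cx"],cy=c["cy"],Rm=M@T[:3,:3],origin=M@T[:3,3]+s["tcp_pos"])
E
python3 - <<'E'
from h import *
p=cv2.imread("pics/top.png"); q=cv2.imread("pics/scene.png")
a=[cv2.resize(p[y-40:y+40,x-40:x+40],(266,266),interpolation=3) for x,y in((275,185),(205,275),(340,262))]
b=[cv2.resize(q[y-45:y+45,x-45:x+45],(266,266),interpolation=3) for x,y in((252,253),(272,357),(358,253))]
cv2.imwrite("pics/c1.png",np.vstack([np.hstack(a),np.hstack(b)]))
for nm,uv,z in [("cushion",(380,167),.057),("loupe",(276,296),.065),("pot",(326,162),.05),("jar",(428,240),.077),("A w",(271,174),.068),("A cb",(282,201),.044),("B w",(203,261),.068),("B cb",(205,294),.044),("C w",(338,249),.068),("C cb",(345,282),.044)]: print(nm,ray("top",uv,z).round(3))
# tray outlines: blue mask at rim height
hsv=cv2.cvtColor(p,cv2.COLOR_BGR2HSV)
print(hsv[240:246,182:188].reshape(-1,3)[:12].tolist())
E
```

```text
cushion [ 0.657 -0.058  0.057]
loupe [0.438 0.156 0.065]
pot [0.681 0.04  0.05 ]
jar [ 0.504 -0.119  0.077]
A w [0.662 0.145 0.068]
A cb [0.615 0.13  0.044]
B w [0.513 0.277 0.068]
B cb [0.458 0.281 0.044]
C w [0.507 0.04  0.068]
C cb [0.452 0.033 0.044]
[[72, 51, 111], [70, 49, 109], [71, 51, 109], [72, 52, 108], [72, 51, 109], [72, 51, 109], [70, 49, 109], [70, 49, 109], [73, 49, 109], [71, 51, 109], [70, 49, 109], [71, 51, 110]]
```

View pics/c1.png

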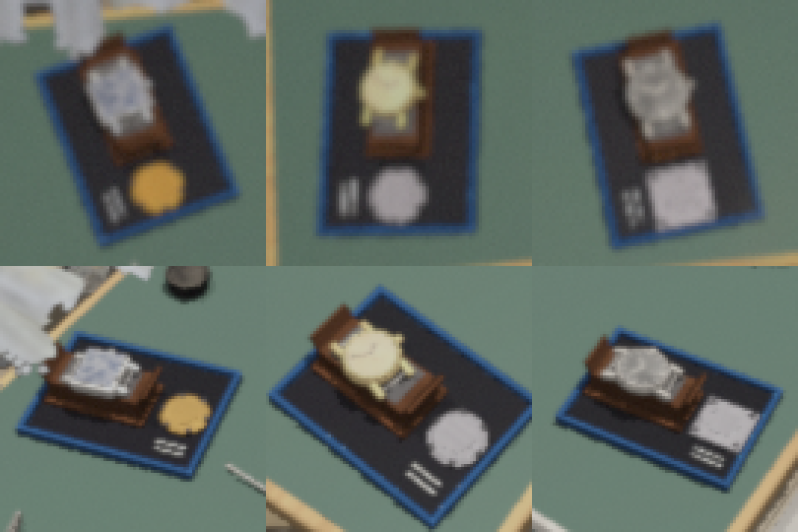

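```bash
python3 - <<'E'
from h import *
for n in("top","scene"):
    p=cv2.imread(f"pics/{n}.png"); hsv=cv2.cvtColor(p,cv2.COLOR_BGR2HSV)
    m=cv2.inRange(hsv,(100,120,40),(120,255,255))
    cs,_=cv2.findContours(m,cv2.RETR_EXTERNAL,cv2.CHAIN_APPROX_NONE)
    for c in cs:
        if cv2.contourArea(c)<600: continue
        w=np.array([ray(n,q[0],.044)[:2]*1000 for q in c],np.float32)
        (cx,cy),(a,b),t=cv2.minAreaRect(w); bx=cv2.boxPoints(((cx,cy),(a,b),t))
        e=max((bx[1]-bx[0],bx[2]-bx[1]),key=np.linalg.norm); e=e/np.linalg.norm(e); e*=np.sign(e[0])
        print(n,"rect c",(round(cx),round(cy)),"size",round(a),round(b),"yaw",np.degrees(np.arctan2(e[1],e[0])).round(1),"origin",(np.array([cx,cy])+17.5*e).round(1))
    m=cv2.inRange(hsv,(0,180,60),(6,255,255))|cv2.inRange(hsv,(174,180,60),(180,255,255))
    cs,_=cv2.findContours(m,cv2.RETR_EXTERNAL,2); c=max([c for c in cs if 300<cv2.contourArea(c)<3000],key=cv2.contourArea)
    w=np.array([ray(n,q[0],.057)[:2]*1000 for q in c],np.float32); print("cushion",cv2.minEnclosingCircle(w))
# heights map around
p=cv2.imread("pics/top.png");d=np.load("pics/top_d.npy");c=calibration("top");Rm=rot(c["orientation"]).as_matrix()
v,u=np.mgrid[:480,:640]; P=np.stack([(u-c["cx"])/c["fx"]*d,(v-c["cy"])/c["fy"]*d,d],-1)@Rm.T+c["origin"]
H=np.full((10,20),np.nan)
X,Y,Z=P[...,0],P[...,1],P[...,2]; ok=d>0
for i in range(10):
  for j in range(20):
    k=ok&(abs(X-(.80-.04*i))<.02)&(abs(Y-(.42-.04*j))<.02)
    if k.sum(): H[i,j]=np.percentile(Z[k],98)*1000
print("rows x .80 down, cols y .42 down"); print(np.array2string(H.round(0),max_line_width=200))
E
```

```text
cushion ((658.5861206054688, -57.34069061279297), 31.583473205566406)
cushion ((659.7421264648438, -56.963558197021484), 32.35285186767578)
rows x .80 down, cols y .42 down
[[307. 299. 253. 267. 264. 270. 260. 261. 259. 256. 253. 253. 252. 248. 249. 247. 252. 242. 213.  10.]
 [233. 233. 255. 263. 262. 248. 249. 258. 259. 218. 254. 244. 254. 243. 243. 243. 244. 221. 215.  11.]
 [ 93. 100. 101. 101. 104.  99.  98.  94.  97. 100.  86.  88.  85.  41.  40.  47.  49.  46.  23.  11.]
 [ 85.  86.  91.  91.  91.  85.  84.  81.  45.  87.  52.  60.  60.  58.  40.  45.  50.  50.   3.  20.]
 [ 42.  34.  40.  46.  46.  41.  45.  70.  46.  40.  40.  58.  60.  59.  41.  39.  10.  10.   4.  22.]
 [ 34.  34.  47.  45.  40.  40.  45.  47.  46.  40.  40.  40.  40.  40.  41.  39.   8.   8.  12.  14.]
 [ 31.  33.  40.  63.  64.  42.  40.  43.  40.  44.  48.  41.  40.  40.  40.  39.   8.  21.  18.  14.]
 [ 27.  29.  40.  70.  69.  45.  41.  47.  43.  69.  69.  44.  40.  79.  79.  39.   9.   8.   3.   4.]
 [ 26.  28.  45.  64.  64.  43.  40.  47.  40.  67.  68.  45.  40.  76.  78.  39.  46.  44.   8.   3.]
 [ 16.  13.  44.  46.  47.  41.  64.  63.  40.  46.  47.  45.  40.  53.  50.  39.  46.  45.   3.   4.]]
```

```bash
python3 - <<'E'
from h import *
for n in("top","scene"):
    p=cv2.imread(f"pics/{n}.png"); hsv=cv2.cvtColor(p,cv2.COLOR_BGR2HSV)
    m=cv2.inRange(hsv,(100,90,30),(125,255,255)); 
    mc=cv2.morphologyEx(m,cv2.MORPH_CLOSE,np.ones((5,5)))
    cs,_=cv2.findContours(mc,cv2.RETR_EXTERNAL,cv2.CHAIN_APPROX_NONE)
    for c in cs:
        x,y,w_,h_=cv2.boundingRect(c)
        if not(35<w_<120 and 35<h_<120): continue
        w=np.array([ray(n,q[0],.044)[:2]*1000 for q in c],np.float32)
        (cx,cy),(a,b),t=cv2.minAreaRect(w); bx=cv2.boxPoints(((cx,cy),(a,b),t))
        e=max((bx[1]-bx[0],bx[2]-bx[1]),key=np.linalg.norm); e=e/np.linalg.norm(e); e*=np.sign(e[0])
        print(n,(x,y,w_,h_),"rect c",(round(cx),round(cy)),"size",round(a),round(b),"yaw",np.degrees(np.arctan2(e[1],e[0])).round(1),"origin",(np.array([cx,cy])+17.5*e).round(1))
d=np.load("pics/top_d.npy");c=calibration("top");Rm=rot(c["orientation"]).as_matrix()
v,u=np.mgrid[:480,:640]; P=np.stack([(u-c["cx"])/c["fx"]*d,(v-c["cy"])/c["fy"]*d,d],-1)@Rm.T+c["origin"]
X,Y,Z=P[...,0],P[...,1],P[...,2]; ok=d>0
xs=np.arange(.76,.62,-.01); ys=np.arange(.24,.06,-.01); H=np.full((len(xs),len(ys)),np.nan)
for i,x in enumerate(xs):
  for j,y in enumerate(ys):
    k=ok&(abs(X-x)<.005)&(abs(Y-y)<.005)
    if k.sum(): H[i,j]=Z[k].max()*1000
print("rows x .76 down 1cm, cols y .24 down"); print(np.array2string(H.round(0),max_line_width=200))
E
```

```text
top (180, 244, 50, 62) rect c (494, 280) size 84 111 yaw -5.3 origin [511.6 278.2]
top (312, 229, 57, 68) rect c (489, 37) size 111 84 yaw 5.2 origin [506.6  38.6]
top (246, 153, 61, 66) rect c (649, 140) size 112 84 yaw 15.2 origin [665.9 144.3]
scene (228, 319, 92, 82) rect c (494, 280) size 85 112 yaw -5.3 origin [511.7 278.3]
scene (213, 230, 76, 50) rect c (649, 140) size 112 87 yaw 15.0 origin [665.8 144.5]
scene (321, 229, 77, 55) rect c (489, 37) size 111 88 yaw 5.1 origin [506.3  39. ]
rows x .76 down 1cm, cols y .24 down
[[245. 217. 217. 216. 217. 217. 218. 217. 217. 217. 219. 260. 260. 259. 220. 218. 219. 217.]
 [ 91.  98. 103. 108. 105. 101. 101. 102. 102. 101. 102. 100.  98.  96. 102. 105. 109. 108.]
 [ 88.  92. 101. 104. 103.  99.  99. 100.  98.  97.  98.  98.  96.  95.  99. 100. 102. 105.]
 [ 87.  93.  97. 101. 100.  99.  93.  97.  95.  91.  92.  93.  93.  91.  98.  96. 100. 100.]
 [ 83.  87.  96.  98.  96.  94.  94.  95.  94.  89.  89.  89.  90.  89.  94.  96.  95.  99.]
 [ 78.  90.  92.  94.  93.  91.  87.  90.  93.  88.  85.  86.  89.  84.  83.  87.  93.  94.]
 [ 73.  40.  41.  91.  90.  88.  78.  89.  88.  85.  68.  43.  43.  47.  41.  40.  88.  91.]
 [ 40.  41.  41.  41.  84.  46.  77.  84.  84.  82.  65.  46.  43.  45.  40.  41.  41.  87.]
 [ 40.  40.  39.  41.  40.  46.  43.  45.  66.  69.  70.  67.  44.  46.  44.  40.  41.  40.]
 [ 41.  40.  42.  42.  41.  48.  45.  44.  70.  70.  70.  70.  44.  46.  46.  41.  40.  41.]
 [ 39.  41.  42.  39.  40.  44.  48.  44.  71.  72.  71.  72.  45.  44.  47.  40.  41.  39.]
 [ 49.  41.  40.  41.  39.  43.  46.  45.  65.  70.  71.  65.  47.  44.  48.  40.  39.  40.]
 [ 42.  39.  41.  39.  40.  39.  46.  44.  43.  64.  65.  67.  68.  43.  47.  44.  40.  40.]
 [ 40.  40.  40.  40.  40.  41.  44.  45.  45.  65.  67.  64.  47.  44.  45.  46.  41.  40.]
 [ 41.  40.  41.  42.  42.  40.  39.  47.  44.  43.  48.  48.  47.  44.  43.  48.  40.  41.]]
```

```bash
python3 - <<'E'
from h import *
for n in("top","scene"):
    d=np.load(f"pics/{n}_d.npy");c=calibration(n);Rm=rot(c["orientation"]).as_matrix()
    v,u=np.mgrid[:480,:640]; P=(np.stack([(u-c["cx"])/c["fx"]*d,(v-c["cy"])/c["fy"]*d,d],-1)@Rm.T+c["origin"])[d>0]
    P=P[(P[:,2]>.14)&(P[:,2]<.6)&(P[:,0]>.1)&(P[:,0]<.85)&(abs(P[:,1])<.75)]
    k,ct=np.unique((P[:,:2]/.04).round().astype(int),axis=0,return_counts=True)
    print(n,[( (a*.04).round(2).tolist(),int(b)) for a,b in zip(k,ct) if b>5 and a[0]*.04<.74])
print(calibration("scene")["origin"])
E
```

```text
top [([0.36, -0.28], 412), ([0.36, 0.52], 42), ([0.36, 0.56], 28), ([0.4, -0.28], 1804), ([0.4, 0.52], 423), ([0.4, 0.56], 158), ([0.44, -0.44], 67), ([0.44, -0.4], 222), ([0.44, 0.56], 591), ([0.48, -0.44], 270), ([0.48, -0.4], 304), ([0.48, 0.56], 608), ([0.52, -0.44], 117), ([0.52, -0.4], 98), ([0.52, 0.56], 630), ([0.56, 0.56], 638), ([0.6, 0.56], 661), ([0.64, 0.56], 676), ([0.68, 0.56], 680), ([0.72, 0.56], 696)]
scene [([0.36, -0.48], 10), ([0.36, -0.44], 86), ([0.36, -0.32], 7), ([0.36, -0.28], 604), ([0.36, 0.52], 5462), ([0.36, 0.56], 6738), ([0.4, -0.48], 9), ([0.4, -0.44], 120), ([0.4, -0.32], 8), ([0.4, -0.28], 2067), ([0.4, 0.52], 9), ([0.4, 0.56], 39), ([0.44, -0.44], 85), ([0.44, -0.4], 174), ([0.48, -0.44], 116), ([0.48, -0.4], 216), ([0.52, -0.44], 32), ([0.52, -0.4], 65)]
[0.23626909 0.5543657  0.70221271]
```

Request:
servo_tool:
  commands:
    - [[0, 0, 0.12, 0.8, -4, 0, 0.62], [0, 0, 0.12, 0.8, -4, 0, 0.62], [0, 0, 0.12, 0.8, -4, 0, 0.62], [0, 0, 0, 0.8, -4, 0, 0.62], [0, 0, 0, 0.8, -4, 0, 0.62]]

```text
time_s: 0.52
tcp_pos: [0.1923, 0.3546, 0.2189]
eef_rot: [-0.002, -0.057, 0.998, -0.001]
contact_force: [0.9, -0.8, 0.5]
finger_gap: 0.0642
```

Request:
servo_tool:
  commands:
    - [[0, 0, 0, 2.8, -2.8, 0, 0.62], [0, 0, 0, 2.8, -2.8, 0, 0.62], [0, 0, 0, 2.8, -2.8, 0, 0.62], [0, 0, 0, 2.8, -2.8, 0, 0.62], [0, 0, 0, 2.8, -2.8, 0, 0.62]]

```text
time_s: 0.93
tcp_pos: [0.3287, 0.2035, 0.2182]
eef_rot: [-0.003, -0.061, 0.998, -0.002]
contact_force: [0.3, 0.7, -0.3]
finger_gap: 0.0586
```

Request:
servo_tool:
  commands:
    - [[0, 0, -0.03, 2.8, -2.7, -0.8, 0.62], [0, 0, 0, 2.8, -2.7, -0.8, 0.62], [0, 0, 0, 2.8, -2.7, -0.8, 0.62], [0, 0, 0, 2.8, -2.7, -0.8, 0.62], [0, 0, 0, 2.8, -2.7, -0.8, 0.62]]

```text
time_s: 1.35
tcp_pos: [0.4739, 0.0596, 0.1782]
eef_rot: [-0.001, -0.043, 0.999, -0.001]
contact_force: [-0.4, 1.1, 0.2]
finger_gap: 0.0581
```

Request:
servo_tool:
  commands:
    - [[0, 0, 0, 2, -1.5, -0.5, 0.62], [0, 0, 0, 2, -1.5, -0.5, 0.62], [0, 0, 0, 0, 0, 0, 0.62]]

```text
time_s: 1.6
tcp_pos: [0.5199, 0.0212, 0.1646]
eef_rot: [-0.001, -0.04, 0.999, -0.002]
contact_force: [-0.3, 0.1, -0.6]
finger_gap: 0.0584
```

```bash
cat >> h.py <<'E'
def look(name):
    s=get_state(); c=wcal(s); p,d=snapshot("wrist"); p=p[:,:,::-1].copy()
    cv2.imwrite(f"pics/{name}.png",p); np.save(f"pics/{name}_d.npy",d)
    x=-rot(s["eef_rot"]).as_matrix()[:,0]
    z=rot(s["eef_rot"]).as_matrix()[:,2]
    print("t",s["time_s"],"tcp",s["tcp_pos"].round(4),"yaw",np.degrees(np.arctan2(x[1],x[0])).round(1),"z",z.round(3),"gap",s["finger_gap"].round(4))
    return p,d,c,s
E
python3 -c "
from h import *
look('w1')"
```

```text
Traceback (most recent call last):
  File "h.py", line 18, in look
    print("t",s["time_s"],"tcp",s["tcp_pos"].round(4),"yaw",np.degrees(np.arctan2(x[1],x[0])).round(1),"z",z.round(3),"gap",s["finger_gap"].round(4))
                                                                                                                            ^^^^^^^^^^^^^^^^^^^^^
AttributeError: 'float' object has no attribute 'round'
```

View pics/w1.png

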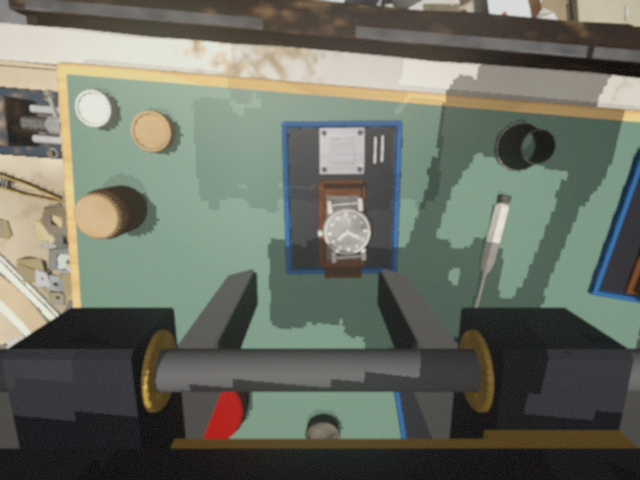

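```bash
sed -i 's/s\["finger_gap"\].round(4)/round(s["finger_gap"],4)/' h.py
cat >> h.py <<'E'
def mm(p,c,box,lo,hi,z,tray=None):
    "min-area rect of the colour mask inside pixel box (u0,v0,u1,v1), on plane z, in world mm"
    u0,v0,u1,v1=box; h=cv2.cvtColor(p,cv2.COLOR_BGR2HSV); m=np.zeros(p.shape[:2],np.uint8)
    m[v0:v1,u0:u1]=cv2.inRange(h,lo,hi)[v0:v1,u0:u1]
    m=cv2.morphologyEx(m,cv2.MORPH_CLOSE,np.ones((7,7)))
    cs,_=cv2.findContours(m,0,1); k=max(cs,key=cv2.contourArea)
    w=np.array([ray("wrist",q[0],z,c)[:2]*1000 for q in k],np.float32)
    (cx,cy),(a,b),t=cv2.minAreaRect(w); bx=cv2.boxPoints(((cx,cy),(a,b),t))
    e=max((bx[1]-bx[0],bx[2]-bx[1]),key=np.linalg.norm); e=e/np.linalg.norm(e); e*=np.sign(e[0])
    print("centre",(round(cx,1),round(cy,1)),"size",round(max(a,b),1),round(min(a,b),1),"yaw",np.degrees(np.arctan2(e[1],e[0])).round(1),"pix",cv2.boundingRect(k))
    return m
BLUE=((100,90,30),(125,255,255)); SILV=((0,0,75),(180,70,255)); GOLD=((15,60,110),(40,255,255))
E
python3 - <<'E'
from h import *
p,d,c,s=look('w2')
mm(p,c,(270,110,420,290),*BLUE,.044)
m=mm(p,c,(312,193,382,268),*SILV,.062)
print("dial",ray("wrist",(346,232),.066,c),"lug ends",ray("wrist",(346,198),.062,c),ray("wrist",(348,264),.062,c))
o=p.copy(); o[m>0]=(0,255,0); cv2.imwrite("pics/m1.png",np.hstack([cv2.resize(q[180:290,280:410],None,fx=3,fy=3) for q in(p,o)]))
E
```

```text
t 1.65 tcp [0.5177 0.0227 0.1647] yaw 4.6 z [-0.005 -0.003 -1.   ] gap 0.0582
centre (489.5, 36.5) size 109.3 83.1 yaw 5.3 pix (280, 125, 119, 152)
centre (505.0, 42.5) size 51.2 47.9 yaw 4.6 pix (312, 193, 70, 74)
dial [0.50546795 0.04172982 0.066     ] lug ends [0.48295909 0.03983925 0.062     ] [0.52896674 0.04567728 0.062     ]
```

View pics/m1.png

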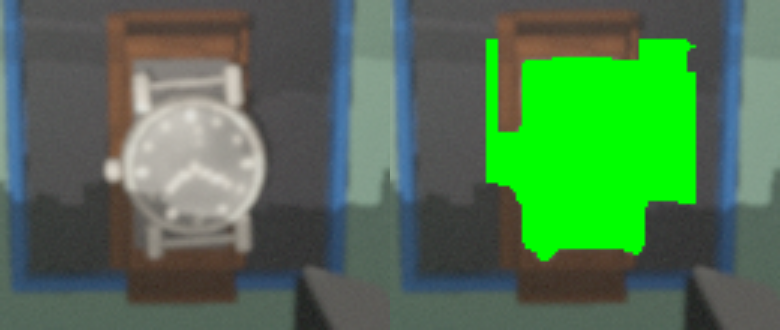

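Request:
servo_tool:
  commands:
    - [[0, 0, 0.06, -1.2, 1.7, 0, 0.62], [0, 0, 0, 0, 0, -2.5, 0.62], [0, 0, 0, 0, 0, -2.5, 0.62], [0, 0, 0, 0, 0, 0, 0.62]]

```text
time_s: 2.03
tcp_pos: [0.5004, 0.0448, 0.1158]
eef_rot: [-0.002, -0.073, 0.997, 0.0]
contact_force: [-0.5, -0.3, -0.7]
finger_gap: 0.0583
```

```bash
python3 - <<'E'
from h import *
p,d,c,s=look('w3')
cv2.imwrite("pics/w3c.png",p)
E
```

```text
t 2.0333 tcp [0.5004 0.0448 0.1158] yaw 8.3 z [-0.005 -0.    -1.   ] gap 0.0583
```

View pics/w3c.png

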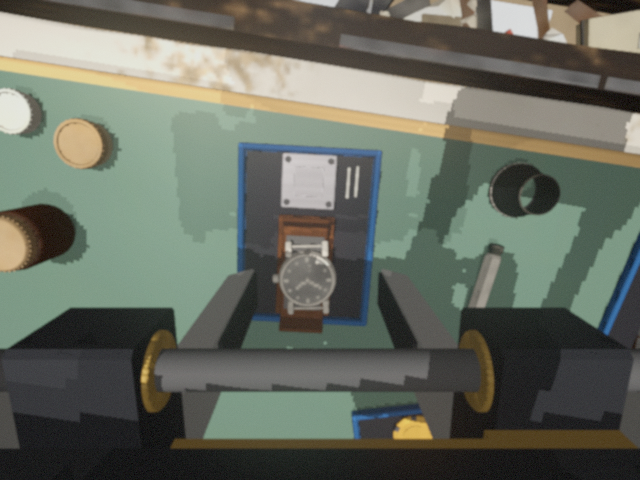

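```bash
python3 - <<'E'
from h import *
s=get_state();c=wcal(s)
for uv in((308,279),(305,277),(307,240),(308,314)): print(uv,ray("wrist",uv,.065,c).round(4))
print(s["tcp_pos"])
E
```

```text
(308, 279) [0.5097 0.0413 0.065 ]
(305, 277) [0.5087 0.0394 0.065 ]
(307, 240) [0.487  0.0375 0.065 ]
(308, 314) [0.531  0.0443 0.065 ]
[0.50160336 0.04474109 0.11770714]
```

Request:
servo_tool:
  commands:
    - [[0, 0, 0, 0.6, -0.5, 0, 0.62], [0, 0, 0, 0, 0, -1.5, 0.62], [0, 0, 0, 0, 0, -1.5, 0.62], [0, 0, 0, 0, 0, 0, 0.62], [0, 0, 0, 0, 0, 0, 0.62]]

```text
time_s: 2.5
tcp_pos: [0.5123, 0.0406, 0.0948]
eef_rot: [0.005, -0.075, 0.997, -0.001]
contact_force: [0.6, 0.9, 1.8]
finger_gap: 0.0582
```

Request:
servo_tool:
  commands:
    - [[0, 0, 0, -0.4, -0.1, -0.8, 0.62], [0, 0, 0, 0, 0, -0.6, 0.62], [0, 0, 0, 0, 0, 0, 0.62], [0, 0, 0, 0, 0, 0, 0.62]]

```text
time_s: 2.83
tcp_pos: [0.5106, 0.0392, 0.0836]
eef_rot: [0.009, -0.075, 0.997, -0.001]
contact_force: [-0.4, -0.2, -0.6]
finger_gap: 0.0581
```

Request:
servo_tool:
  commands:
    - [[0, 0.018, 0, -0.2, 0, -0.6, 0.62], [0, 0, 0, 0, 0, 0, 0.62], [0, 0, 0, 0, 0, 0, 0.62]]

```text
time_s: 3.08
tcp_pos: [0.5089, 0.0391, 0.0777]
eef_rot: [-0.001, -0.075, 0.997, -0.001]
contact_force: [-0.6, 0.2, -0.0]
finger_gap: 0.0583
```

Now close.

Request:
servo_tool:
  commands:
    - [[0, 0, 0, 0, 0, 0, 0.3], [0, 0, 0, 0, 0, 0, 0.3], [0, 0, 0, 0, 0, 0, 0.3], [0, 0, 0, 0, 0, 0, 0.2], [0, 0, 0, 0, 0, 0, 0.2]]

```text
time_s: 3.5
tcp_pos: [0.5091, 0.039, 0.0776]
eef_rot: [-0.001, -0.075, 0.997, -0.001]
contact_force: [-1.0, 0.1, -0.8]
finger_gap: 0.0335
```

Request:
servo_tool:
  commands:
    - [[0, 0, 0, 0, 0, 0, 0.1], [0, 0, 0, 0, 0, 1, 0.1], [0, 0, 0, 0, 0, 2, 0.1], [0, 0, 0, 0, 0, 2, 0.1], [0, 0, 0, 0, 0, 0, 0.1]]

```text
time_s: 3.92
tcp_pos: [0.5077, 0.0391, 0.1298]
eef_rot: [-0.002, -0.075, 0.997, -0.001]
contact_force: [1.2, -0.5, -0.1]
finger_gap: 0.034
```

```bash
python3 - <<'E'
from h import *
p,d,c,s=look('w4')
cv2.imwrite("pics/w4c.png",cv2.resize(p[200:460,160:480],None,fx=2,fy=2))
E
```

```text
t 3.9167 tcp [0.5077 0.0391 0.1298] yaw 8.6 z [-0.005 -0.002 -1.   ] gap 0.034
```

View pics/w4c.png

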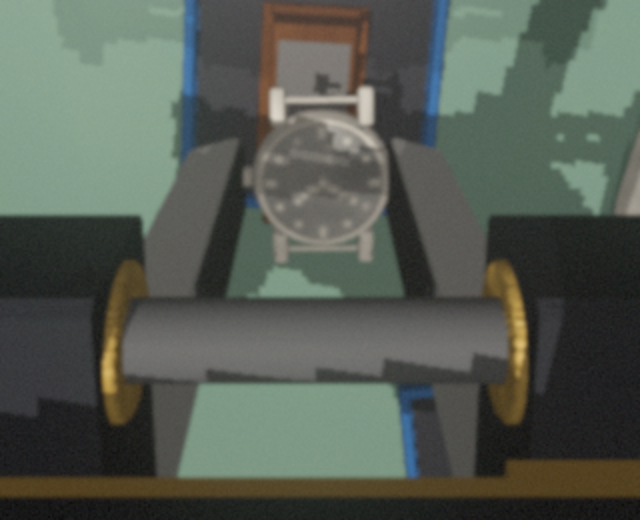

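Request:
servo_tool:
  commands:
    - [[0, 0, 0, 3, -1.9, 0, 0.1], [0, 0, 0, 3, -1.9, 0, 0.1], [0, 0, 0, 3, -1.9, 0, 0.1], [0, 0, 0, 3, -1.9, 0, 0.1], [0, 0, 0, 2, -1.2, 0, 0.1]]

```text
time_s: 4.38
tcp_pos: [0.6426, -0.0482, 0.1262]
eef_rot: [-0.008, -0.077, 0.997, 0.001]
contact_force: [1.0, 0.3, -1.0]
finger_gap: 0.0338
```

Request:
servo_tool:
  commands:
    - [[0, 0, 0, 0, 0, 0, 0.1], [0, 0, 0, 0, 0, 0, 0.1]]

```text
time_s: 4.55
tcp_pos: [0.6461, -0.0514, 0.1231]
eef_rot: [-0.008, -0.076, 0.997, 0.001]
contact_force: [-0.3, 0.8, -0.8]
finger_gap: 0.0343
```

```bash
python3 - <<'E'
from h import *
import numpy as np
M=np.load("pics/w4_d.npy")
s=dict(get_state()); 
s0=dict(tcp_pos=np.array([.5077,.0391,.1298]),eef_rot=np.array([-.002,-.075,.997,-.001]))
c=wcal(s0); w=ray("wrist",(321,288.5),.119,c); print("in tool",rot(s0["eef_rot"]).as_matrix().T@(w-s0["tcp_pos"]))
p,d,c,s=look('w5')
h=cv2.cvtColor(p,cv2.COLOR_BGR2HSV); m=cv2.inRange(h,(0,180,60),(6,255,255))|cv2.inRange(h,(174,180,60),(180,255,255))
cs,_=cv2.findContours(m,0,1); k=np.vstack([q for q in cs if cv2.contourArea(q)>100])
print("cushion",cv2.minEnclosingCircle(np.array([ray("wrist",q[0],.057,c)[:2]*1000 for q in k],np.float32)))
E
```

```text
in tool [0.00213063 0.00248261 0.01080472]
t 4.55 tcp [ 0.6461 -0.0514  0.1231] yaw 8.7 z [-0.016  0.001 -1.   ] gap 0.0343Traceback (most recent call last):
  File "<stdin>", line 9, in <module>
    return _nx.concatenate(arrs, 0, dtype=dtype, casting=casting)
           ~~~~~~~~~~~~~~~^^^^^^^^^^^^^^^^^^^^^^^^^^^^^^^^^^^^^^^
ValueError: need at least one array to concatenate
```

Request:
servo_tool:
  commands:
    - [[0, -0.016, 0, 1.4, -0.6, 0, 0.1], [0, 0, 0, 0, 0, -1.5, 0.1], [0, 0, 0, 0, 0, -1.2, 0.1], [0, 0, 0, 0, 0, 0, 0.1], [0, 0, 0, 0, 0, 0, 0.1]]

```text
time_s: 5.02
tcp_pos: [0.6576, -0.0547, 0.0953]
eef_rot: [0.0, -0.077, 0.997, 0.001]
contact_force: [-0.2, 0.0, -0.3]
finger_gap: 0.0337
```

Request:
servo_tool:
  commands:
    - [[0, 0, 0, 0.2, 0, -0.8, 0.1], [0, 0, 0, 0, 0, -0.6, 0.1], [0, 0, 0, 0, 0, 0, 0.1], [0, 0, 0, 0, 0, 0, 0.1]]

```text
time_s: 5.35
tcp_pos: [0.6599, -0.0537, 0.0821]
eef_rot: [0.002, -0.078, 0.997, 0.001]
contact_force: [-0.4, -1.1, -0.5]
finger_gap: 0.034
```

Request:
servo_tool:
  commands:
    - [[0, 0.004, 0, 0, -0.2, -0.35, 0.1], [0, 0, 0, 0, 0, 0, 0.1], [0, 0, 0, 0, 0, 0, 0.1]]

```text
time_s: 5.6
tcp_pos: [0.6603, -0.0558, 0.079]
eef_rot: [-0.0, -0.078, 0.997, 0.001]
contact_force: [-0.3, 0.3, 0.1]
finger_gap: 0.0337
```

Request:
servo_tool:
  commands:
    - [[0, 0, 0, 0, 0, -0.1, 0.1], [0, 0, 0, 0, 0, 0, 0.1]]

```text
time_s: 5.77
tcp_pos: [0.6605, -0.0561, 0.0781]
eef_rot: [0.0, -0.078, 0.997, 0.0]
contact_force: [-0.0, 0.6, -0.1]
finger_gap: 0.0336
```

Request:
servo_tool:
  commands:
    - [[0, 0, 0, 0, 0, 0, 0.45], [0, 0, 0, 0, 0, 0, 0.6], [0, 0, 0, 0, 0, 0, 0.62], [0, 0, 0, 0, 0, 0, 0.62], [0, 0, 0, 0, 0, 2, 0.62]]

```text
time_s: 6.18
tcp_pos: [0.6581, -0.0557, 0.0951]
eef_rot: [-0.003, -0.078, 0.997, 0.001]
contact_force: [0.1, 0.3, 0.3]
finger_gap: 0.0583
```

Request:
servo_tool:
  commands:
    - [[0, 0, 0, 0, 0, 3, 0.62], [0, 0, 0, 0, 0, 2.5, 0.62], [0, 0, 0, 0, 0, 0, 0.62], [0, 0, 0, 0, 0, 0, 0.62]]

```text
time_s: 6.52
tcp_pos: [0.659, -0.0558, 0.1545]
eef_rot: [-0.001, -0.078, 0.997, 0.001]
contact_force: [-1.0, 0.2, -0.1]
finger_gap: 0.0585
```

```bash
python3 - <<'E'
from h import *
p,d,c,s=look('w6')
print(ray("wrist",(320,240),.065,c))
cv2.imwrite("pics/w6c.png",p)
E
```

```text
t 6.5167 tcp [ 0.659  -0.0558  0.1545] yaw 9.0 z [-0.003  0.002 -1.   ] gap 0.0585
[ 0.65169056 -0.05423953  0.065     ]
```

View pics/w6c.png

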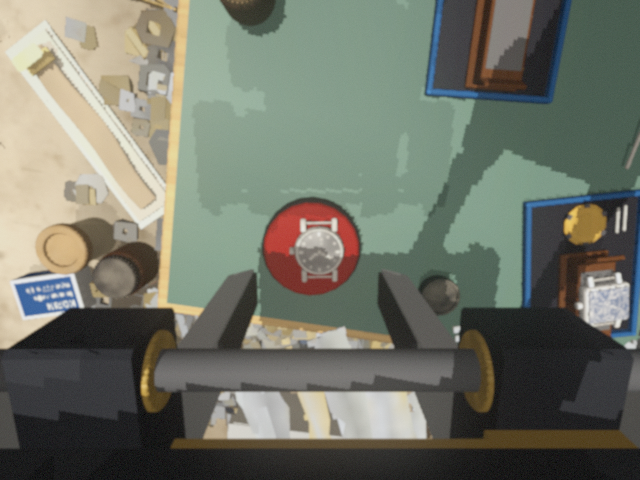

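Request:
servo_tool:
  commands:
    - [[0, 0, 0.05, 0, 4, 0.3, 0.62], [0, 0, 0.05, 0, 4, 0.3, 0.62], [0, 0, 0, 0, 4, 0.3, 0.62], [0, 0, 0, 0, 4, 0, 0.62], [0, 0, 0, 0, 4, 0, 0.62]]

```text
time_s: 6.98
tcp_pos: [0.657, 0.1399, 0.1571]
eef_rot: [-0.005, -0.123, 0.992, -0.001]
contact_force: [0.5, 0.0, -0.1]
finger_gap: 0.0583
```

Request:
servo_tool:
  commands:
    - [[0, 0, 0, 0, 0, 0, 0.62], [0, 0, 0, 0, 0, 0, 0.62], [0, 0, 0, 0, 0, 0, 0.62]]

```text
time_s: 7.23
tcp_pos: [0.6538, 0.1497, 0.1522]
eef_rot: [-0.008, -0.128, 0.992, 0.001]
contact_force: [-0.5, -0.5, 0.2]
finger_gap: 0.0583
```

```bash
python3 - <<'E'
from h import *
p,d,c,s=look('w7')
for u,v in((300,220),(320,240)): print((u,v),ray("wrist",(u,v),.065,c))
mm(p,c,(200,80,460,330),*BLUE,.044)
cv2.imwrite("pics/w7c.png",cv2.resize(p[120:330,180:460],None,fx=2.8,fy=2.8))
E
```

```text
t 7.2333 tcp [0.6538 0.1497 0.1522] yaw 14.7 z [-0.017 -0.001 -1.   ] gap 0.0583
(300, 220) [0.63525978 0.13442021 0.065     ]
(320, 240) [0.64473784 0.15023526 0.065     ]
centre (649.6, 139.6) size 109.4 83.1 yaw 15.1 pix (241, 157, 123, 153)
```

View pics/w7c.png

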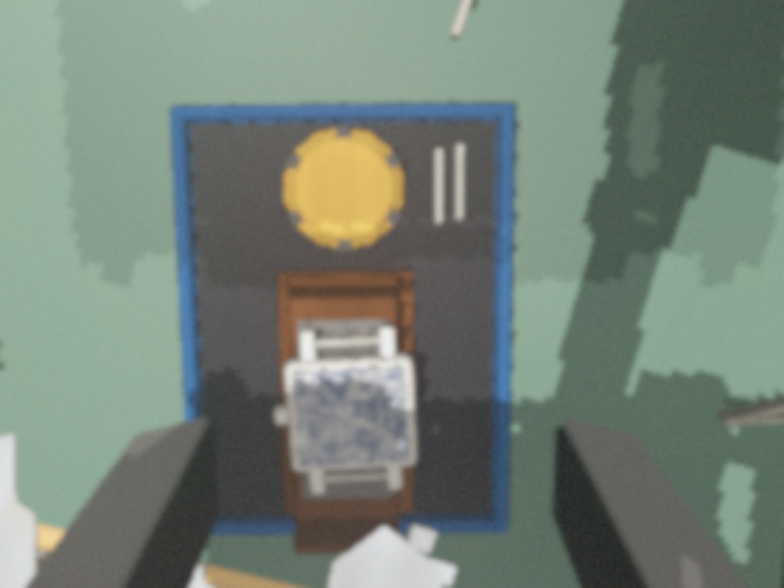

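```bash
python3 - <<'E'
from h import *
s=get_state(); print(s["tcp_pos"],s["eef_rot"].round(4))
s["tcp_pos"]=np.array([.6538,.1497,.1522]);s["eef_rot"]=np.array([-.008,-.128,.992,.001]);c=wcal(s)
for uv in((305.4,267),(303.2,265)): print(ray("wrist",uv,.065,c).round(4))
E
```

```text
[0.65369254 0.14896659 0.15207779] [-8.800e-03 -1.276e-01  9.918e-01  7.000e-04]
[0.6649 0.1456 0.065 ]
[0.6639 0.1438 0.065 ]
```

Request:
servo_tool:
  commands:
    - [[0, -0.017, 0.05, 1.0, -0.45, 0, 0.62], [0, 0, 0, 0, 0, -2.2, 0.62], [0, 0, 0, 0, 0, -2.2, 0.62], [0, 0, 0, 0, 0, 0, 0.62], [0, 0, 0, 0, 0, 0, 0.62]]

```text
time_s: 7.7
tcp_pos: [0.6648, 0.136, 0.1062]
eef_rot: [-0.0, -0.149, 0.989, -0.002]
contact_force: [-0.2, -1.0, 0.6]
finger_gap: 0.0581
```

```bash
python3 - <<'E'
from h import *
p,d,c,s=look('w8')
cv2.imwrite("pics/w8c.png",cv2.resize(p[200:380,160:480],None,fx=2.4,fy=2.4))
for uv in((303,300),(317,300),(317,320)): print(uv,ray("wrist",uv,.065,c).round(4))
E
```

```text
t 7.7 tcp [0.6648 0.136  0.1062] yaw 17.2 z [ 0.    -0.004 -1.   ] gap 0.0581
(303, 300) [0.6821 0.1337 0.065 ]
(317, 300) [0.6798 0.1411 0.065 ]
(317, 320) [0.6911 0.1446 0.065 ]
```

View pics/w8c.png

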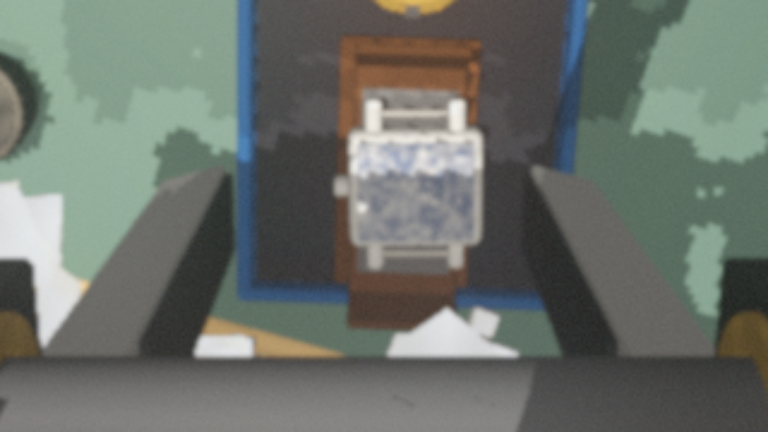

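Request:
servo_tool:
  commands:
    - [[0, 0, 0, 0, 0.8, 0, 0.62], [0, 0, 0, 0, 0, -1.0, 0.62], [0, 0, 0, 0, 0, -1.0, 0.62], [0, 0, 0, 0, 0, 0, 0.62], [0, 0, 0, 0, 0, 0, 0.62]]

```text
time_s: 8.17
tcp_pos: [0.6668, 0.1433, 0.088]
eef_rot: [0.002, -0.148, 0.989, -0.002]
contact_force: [0.1, 0.2, 0.2]
finger_gap: 0.0586
```

Request:
servo_tool:
  commands:
    - [[0, 0.004, 0, -0.3, 0.1, -0.6, 0.62], [0, 0, 0, 0, 0, -0.3, 0.62], [0, 0, 0, 0, 0, 0, 0.62], [0, 0, 0, 0, 0, 0, 0.62]]

```text
time_s: 8.5
tcp_pos: [0.6633, 0.1449, 0.0782]
eef_rot: [0.0, -0.149, 0.989, -0.002]
contact_force: [0.7, -0.3, -0.3]
finger_gap: 0.0583
```

Request:
servo_tool:
  commands:
    - [[0, 0, 0, 0, 0, 0, 0.3], [0, 0, 0, 0, 0, 0, 0.3], [0, 0, 0, 0, 0, 0, 0.3], [0, 0, 0, 0, 0, 0, 0.2], [0, 0, 0, 0, 0, 0, 0.1]]

```text
time_s: 8.92
tcp_pos: [0.6638, 0.1449, 0.0787]
eef_rot: [0.001, -0.149, 0.989, -0.002]
contact_force: [-0.8, -0.1, -0.2]
finger_gap: 0.0314
```

Request:
servo_tool:
  commands:
    - [[0, 0, 0, 0, 0, 0, 0.1], [0, 0, 0, 0, 0, 1, 0.1], [0, 0, 0, 0, 0, 2, 0.1], [0, 0, 0, 0, 0, 2, 0.1], [0, 0, 0, 0, 0, 0, 0.1]]

```text
time_s: 9.33
tcp_pos: [0.6626, 0.1447, 0.1305]
eef_rot: [-0.001, -0.149, 0.989, -0.002]
contact_force: [0.3, 1.3, 1.0]
finger_gap: 0.0314
```

```bash
python3 - <<'E'
from h import *
p,d,c,s=look('w9')
cv2.imwrite("pics/w9c.png",cv2.resize(p[220:360,180:460],None,fx=2.4,fy=2.4))
E
```

```text
t 9.3333 tcp [0.6626 0.1447 0.1305] yaw 17.1 z [-0.001 -0.004 -1.   ] gap 0.0314
```

View pics/w9c.png

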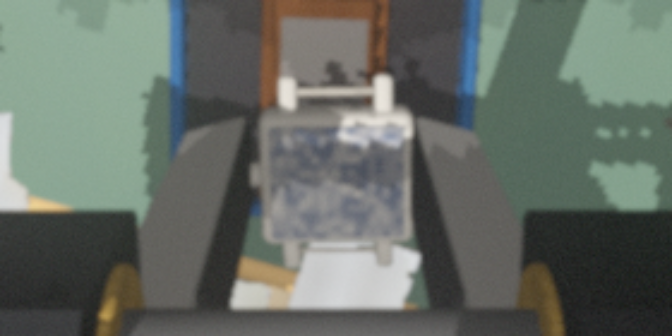

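Request:
servo_tool:
  commands:
    - [[0, 0, -0.07, -3, -2.1, 0, 0.1], [0, 0, -0.07, -3, -2.1, 0, 0.1], [0, 0, -0.07, -3, -2.1, 0, 0.1], [0, 0, 0, -3, -2.1, 0, 0.1], [0, 0, 0, -2.5, -1.6, 0, 0.1]]

```text
time_s: 9.8
tcp_pos: [0.5157, 0.0452, 0.1239]
eef_rot: [-0.001, -0.042, 0.999, -0.001]
contact_force: [-0.2, -0.2, -0.1]
finger_gap: 0.0313
```

Request:
servo_tool:
  commands:
    - [[0, 0, 0, 0, 0, 0, 0.1], [0, 0, 0, 0, 0, 0, 0.1], [0, 0, 0, 0, 0, 0, 0.1]]

```text
time_s: 10.05
tcp_pos: [0.507, 0.0426, 0.1219]
eef_rot: [-0.006, -0.04, 0.999, -0.001]
contact_force: [-0.2, -0.5, -0.2]
finger_gap: 0.0312
```

Request:
servo_tool:
  commands:
    - [[0, -0.012, 0.01, 0, -0.4, 0, 0.1], [0, 0, 0, 0, 0, -1.2, 0.1], [0, 0, 0, 0, 0, -1.0, 0.1], [0, 0, 0, 0, 0, 0, 0.1], [0, 0, 0, 0, 0, 0, 0.1]]

```text
time_s: 10.47
tcp_pos: [0.5129, 0.0398, 0.099]
eef_rot: [0.004, -0.048, 0.999, -0.002]
contact_force: [0.2, -0.3, 0.2]
finger_gap: 0.0312
```

Request:
servo_tool:
  commands:
    - [[0, 0.008, 0, -0.5, -0.1, -0.3, 0.1], [0, 0, 0, 0, 0, -0.4, 0.1], [0, 0, 0, 0, 0, 0, 0.1], [0, 0, 0, 0, 0, 0, 0.1]]

```text
time_s: 10.8
tcp_pos: [0.5097, 0.0393, 0.092]
eef_rot: [0.001, -0.049, 0.999, -0.002]
contact_force: [0.4, 1.0, 0.5]
finger_gap: 0.0314
```

Request:
servo_tool:
  commands:
    - [[0, 0.002, 0, -0.3, -0.05, -0.6, 0.1], [0, 0, 0, 0, 0, -0.4, 0.1], [0, 0, 0, 0, 0, 0, 0.1], [0, 0, 0, 0, 0, 0, 0.1]]

```text
time_s: 11.13
tcp_pos: [0.5067, 0.0387, 0.0815]
eef_rot: [0.0, -0.049, 0.999, -0.002]
contact_force: [-0.1, 0.0, -0.8]
finger_gap: 0.0318
```

Request:
servo_tool:
  commands:
    - [[0, 0, 0, 0.05, 0, -0.25, 0.1], [0, 0, 0, 0, 0, 0, 0.1], [0, 0, 0, 0, 0, 0, 0.1]]

```text
time_s: 11.38
tcp_pos: [0.5073, 0.0387, 0.0788]
eef_rot: [0.0, -0.049, 0.999, -0.002]
contact_force: [-0.2, -0.4, -0.5]
finger_gap: 0.0312
```

Request:
servo_tool:
  commands:
    - [[0, 0, 0, 0, 0, 0, 0.45], [0, 0, 0, 0, 0, 0, 0.6], [0, 0, 0, 0, 0, 0, 0.62], [0, 0, 0, 0, 0, 0, 0.62], [0, 0, 0, 0, 0, 2, 0.62]]

```text
time_s: 11.8
tcp_pos: [0.5051, 0.0388, 0.0966]
eef_rot: [-0.003, -0.049, 0.999, -0.001]
contact_force: [-0.9, -0.1, 0.4]
finger_gap: 0.0576
```

Request:
servo_tool:
  commands:
    - [[0, 0, 0, 0, 0, 3, 0.62], [0, 0, 0, 0, 0, 3, 0.62], [0, 0, 0, 0, 0, 1, 0.62], [0, 0, 0, 0, 0, 0, 0.62], [0, 0, 0, 0, 0, 0, 0.62]]

```text
time_s: 12.22
tcp_pos: [0.506, 0.0387, 0.172]
eef_rot: [-0.001, -0.049, 0.999, -0.002]
contact_force: [-0.2, 0.1, 0.4]
finger_gap: 0.0582
```

```bash
python3 -c "
from h import *
p,d,c,s=look('w10')"
```

```text
t 12.2167 tcp [0.506  0.0387 0.172 ] yaw 5.6 z [-0.001 -0.003 -1.   ] gap 0.0582
```

Request:
servo_tool:
  commands:
    - [[0, 0, -0.06, 0, 4, 0, 0.62], [0, 0, -0.06, 0, 4, 0, 0.62], [0, 0, -0.06, 0, 4, 0, 0.62], [0, 0, 0, 0, 4, 0, 0.62], [0, 0, 0, 0, 4, 0, 0.62]]

```text
time_s: 12.68
tcp_pos: [0.5035, 0.2359, 0.1656]
eef_rot: [-0.006, 0.054, 0.999, -0.005]
contact_force: [0.2, 0.1, 0.3]
finger_gap: 0.0585
```

Request:
servo_tool:
  commands:
    - [[0, 0, 0, 0, 3.2, 0, 0.62], [0, 0, 0, 0, 0, 0, 0.62], [0, 0, 0, 0, 0, 0, 0.62], [0, 0, 0, 0, 0, 0, 0.62]]

```text
time_s: 13.02
tcp_pos: [0.4995, 0.2766, 0.1587]
eef_rot: [-0.01, 0.049, 0.999, -0.005]
contact_force: [-0.5, -0.6, 0.3]
finger_gap: 0.0583
```

```bash
python3 - <<'E'
from h import *
p,d,c,s=look('w11')
for uv in((300,220),(317,240),(317,260)): print(uv,ray("wrist",uv,.065,c).round(4))
mm(p,c,(180,60,460,330),*BLUE,.044)
q=cv2.imread("pics/w10.png")
cv2.imwrite("pics/w11c.png",np.hstack([cv2.resize(i[120:320,220:420],None,fx=2,fy=2) for i in(q,p)]))
E
```

```text
t 13.0167 tcp [0.4995 0.2766 0.1587] yaw -5.7 z [-0.021 -0.01  -1.   ] gap 0.0583
(300, 220) [0.4772 0.267  0.065 ]
(317, 240) [0.4917 0.2769 0.065 ]
(317, 260) [0.5055 0.2755 0.065 ]
centre (494.5, 280.1) size 110.2 83.2 yaw -5.3 pix (263, 159, 119, 151)
```

View pics/w11c.png

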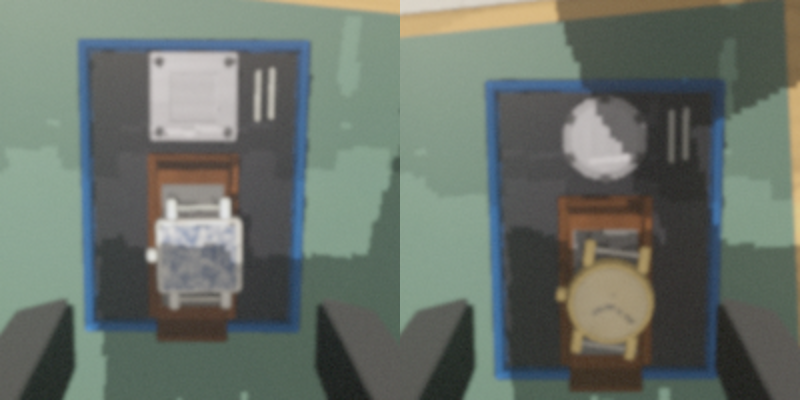

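Request:
servo_tool:
  commands:
    - [[0.01, -0.021, -0.12, 1.2, 0.2, 0, 0.62], [0, 0, 0, 0, 0, -2.2, 0.62], [0, 0, 0, 0, 0, -2.2, 0.62], [0, 0, 0, 0, 0, 0, 0.62], [0, 0, 0, 0, 0, 0, 0.62]]

```text
time_s: 13.48
tcp_pos: [0.5125, 0.2706, 0.1132]
eef_rot: [-0.0, 0.116, 0.993, -0.001]
contact_force: [0.2, 0.0, 0.6]
finger_gap: 0.058
```

```bash
python3 - <<'E'
from h import *
p,d,c,s=look('w12')
for uv in((300,280),(317,280),(317,300)): print(uv,ray("wrist",uv,.065,c).round(4))
m=mm(p,c,(255,215,385,345),*GOLD,.064)
cv2.imwrite("pics/w12c.png",cv2.resize(np.hstack([p[200:360,160:480],cv2.merge([m]*3)[200:360,240:400]]),None,fx=1.6,fy=1.6))
E
```

```text
t 13.4833 tcp [0.5125 0.2706 0.1132] yaw -13.4 z [-0.001 -0.001 -1.   ] gap 0.058
(300, 280) [0.5166 0.2605 0.065 ]
(317, 280) [0.5188 0.2698 0.065 ]
(317, 300) [0.5304 0.267  0.065 ]
centre (513.0, 278.1) size 39.7 32.6 yaw -13.3 pix (300, 232, 59, 69)
```

View pics/w12c.png

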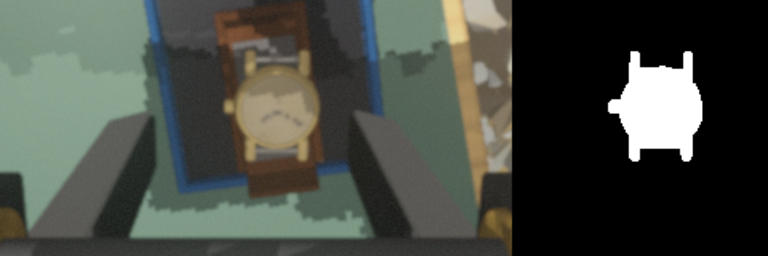

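Request:
servo_tool:
  commands:
    - [[0, 0, 0, 0, 0.75, 0, 0.62], [0, 0, 0, 0, 0, -1.2, 0.62], [0, 0, 0, 0, 0, -1.2, 0.62], [0, 0, 0, 0, 0, 0, 0.62], [0, 0, 0, 0, 0, 0, 0.62]]

```text
time_s: 13.95
tcp_pos: [0.5161, 0.2791, 0.0947]
eef_rot: [0.004, 0.118, 0.993, 0.002]
contact_force: [-0.5, 0.1, 1.0]
finger_gap: 0.0581
```

Request:
servo_tool:
  commands:
    - [[-0.003, 0.008, 0, -0.4, -0.1, -0.9, 0.62], [0, 0, 0, 0, 0, -0.5, 0.62], [0, 0, 0, 0, 0, 0, 0.62], [0, 0, 0, 0, 0, 0, 0.62]]

```text
time_s: 14.28
tcp_pos: [0.5133, 0.2792, 0.0825]
eef_rot: [0.002, 0.118, 0.993, 0.001]
contact_force: [-0.0, 0.8, -0.1]
finger_gap: 0.0584
```

Request:
servo_tool:
  commands:
    - [[0, 0.004, 0, -0.1, -0.1, -0.4, 0.62], [0, 0, 0, 0, 0, 0, 0.62], [0, 0, 0, 0, 0, 0, 0.62]]

```text
time_s: 14.53
tcp_pos: [0.5124, 0.2783, 0.0785]
eef_rot: [-0.0, 0.118, 0.993, 0.001]
contact_force: [0.1, 0.8, -0.1]
finger_gap: 0.0582
```

Request:
servo_tool:
  commands:
    - [[0, 0, 0, 0, 0, 0, 0.3], [0, 0, 0, 0, 0, 0, 0.3], [0, 0, 0, 0, 0, 0, 0.3], [0, 0, 0, 0, 0, 0, 0.2], [0, 0, 0, 0, 0, 0, 0.1]]

```text
time_s: 14.95
tcp_pos: [0.5127, 0.2782, 0.0788]
eef_rot: [-0.0, 0.118, 0.993, 0.001]
contact_force: [0.9, 0.5, 0.9]
finger_gap: 0.0304
```

Request:
servo_tool:
  commands:
    - [[0, 0, 0, 0, 0, 0, 0.1], [0, 0, 0, 0, 0, 1, 0.1], [0, 0, 0, 0, 0, 2, 0.1], [0, 0, 0, 0, 0, 2, 0.1], [0, 0, 0, 0, 0, 0, 0.1]]

```text
time_s: 15.37
tcp_pos: [0.5115, 0.2778, 0.1307]
eef_rot: [-0.002, 0.118, 0.993, 0.0]
contact_force: [0.8, 0.2, -0.7]
finger_gap: 0.0302
```

```bash
python3 - <<'E'
from h import *
p,d,c,s=look('w13')
M=rot(s["eef_rot"]).as_matrix()
m=mm(p,c,(262,225,378,340),*GOLD,s["tcp_pos"][2]-.014)
cv2.imwrite("pics/w13c.png",np.hstack([p[210:360,200:440],cv2.merge([m]*3)[210:360,200:440]]))
E
```

```text
t 15.3667 tcp [0.5115 0.2778 0.1307] yaw -13.6 z [-0.003  0.001 -1.   ] gap 0.0302
centre (511.4, 279.0) size 39.5 30.3 yaw -13.5 pix (286, 250, 65, 80)
```

Request:
servo_tool:
  commands:
    - [[0, 0, 0.1, 2.9, -2.6, 0, 0.1], [0, 0, 0.1, 2.9, -2.6, 0, 0.1], [0, 0, 0.1, 2.9, -2.6, 0, 0.1], [0, 0, 0.1, 2.9, -2.6, 0, 0.1], [0, 0, 0.1, 2.9, -2.6, 0, 0.1]]

```text
time_s: 15.83
tcp_pos: [0.6508, 0.149, 0.1268]
eef_rot: [-0.007, -0.148, 0.989, -0.0]
contact_force: [0.6, 1.4, -1.0]
finger_gap: 0.0308
```

Request:
servo_tool:
  commands:
    - [[0, 0, 0, 0, 0, 0, 0.1], [0, 0, 0, 0, 0, 0, 0.1], [0, 0, 0, 0, 0, 0, 0.1]]

```text
time_s: 16.08
tcp_pos: [0.6563, 0.1415, 0.1224]
eef_rot: [-0.007, -0.145, 0.989, -0.002]
contact_force: [-0.0, 0.3, -0.2]
finger_gap: 0.031
```

Request:
servo_tool:
  commands:
    - [[0.006, -0.013, -0.025, 0.8, 0.3, 0, 0.1], [0, 0, 0, 0, 0, -1.2, 0.1], [0, 0, 0, 0, 0, -1.0, 0.1], [0, 0, 0, 0, 0, 0, 0.1], [0, 0, 0, 0, 0, 0, 0.1]]

```text
time_s: 16.5
tcp_pos: [0.66, 0.149, 0.0965]
eef_rot: [-0.002, -0.132, 0.991, 0.001]
contact_force: [-0.1, 0.2, -0.4]
finger_gap: 0.0302
```

Request:
servo_tool:
  commands:
    - [[0, -0.004, 0, 0.5, -0.4, -0.2, 0.1], [0, 0, 0, 0, 0, -0.3, 0.1], [0, 0, 0, 0, 0, 0, 0.1], [0, 0, 0, 0, 0, 0, 0.1]]

```text
time_s: 16.83
tcp_pos: [0.6644, 0.146, 0.0909]
eef_rot: [-0.0, -0.133, 0.991, 0.001]
contact_force: [-0.6, -0.2, 0.2]
finger_gap: 0.0302
```

Request:
servo_tool:
  commands:
    - [[0, 0, 0, 0.05, -0.2, -0.6, 0.1], [0, 0, 0, 0, 0, -0.4, 0.1], [0, 0, 0, 0, 0, 0, 0.1], [0, 0, 0, 0, 0, 0, 0.1]]

```text
time_s: 17.17
tcp_pos: [0.6655, 0.1435, 0.0805]
eef_rot: [0.0, -0.133, 0.991, 0.001]
contact_force: [0.1, 0.8, 0.2]
finger_gap: 0.0307
```

Request:
servo_tool:
  commands:
    - [[0, 0, 0, 0, 0.05, -0.18, 0.1], [0, 0, 0, 0, 0, 0, 0.1], [0, 0, 0, 0, 0, 0, 0.1]]

```text
time_s: 17.42
tcp_pos: [0.6658, 0.144, 0.0789]
eef_rot: [0.001, -0.133, 0.991, 0.001]
contact_force: [-0.1, 0.5, -0.9]
finger_gap: 0.0305
```

Request:
servo_tool:
  commands:
    - [[0, 0, 0, 0, 0, 0, 0.45], [0, 0, 0, 0, 0, 0, 0.6], [0, 0, 0, 0, 0, 0, 0.62], [0, 0, 0, 0, 0, 0, 0.62], [0, 0, 0, 0, 0, 2, 0.62]]

```text
time_s: 17.83
tcp_pos: [0.6631, 0.1438, 0.0954]
eef_rot: [-0.003, -0.133, 0.991, 0.001]
contact_force: [-0.2, 0.2, 0.1]
finger_gap: 0.0576
```

Request:
servo_tool:
  commands:
    - [[0, 0, 0, 0, 0, 3, 0.62], [0, 0, 0, 0, 0, 3, 0.62], [0, 0, 0, 0, 0, 0, 0.62], [0, 0, 0, 0, 0, 0, 0.62]]

```text
time_s: 18.17
tcp_pos: [0.6638, 0.144, 0.16]
eef_rot: [-0.002, -0.133, 0.991, 0.001]
contact_force: [0.4, 0.2, 0.0]
finger_gap: 0.058
```

```bash
python3 - <<'E'
from h import *
p,d,c,s=look('w14')
m=mm(p,c,(255,225,385,345),*GOLD,.064)
E
```

```text
t 18.1667 tcp [0.6638 0.144  0.16  ] yaw 15.3 z [-0.004  0.002 -1.   ] gap 0.058
centre (667.2, 145.1) size 38.6 34.0 yaw 15.3 pix (291, 225, 51, 56)
```

Request:
servo_tool:
  commands:
    - [[0, 0, -0.055, 0, -4, 0, 0.62], [0, 0, -0.055, 0, -4, 0, 0.62], [0, 0, 0, 0, -4, 0, 0.62], [0, 0, 0, 0, -4, 0, 0.62], [0, 0, 0, 0, -3.6, 0, 0.62]]

```text
time_s: 18.63
tcp_pos: [0.6613, -0.0479, 0.1553]
eef_rot: [-0.003, -0.083, 0.997, 0.004]
contact_force: [-0.0, 0.9, 0.1]
finger_gap: 0.0584
```

Request:
servo_tool:
  commands:
    - [[0, 0, 0, 0, 0, 0, 0.62], [0, 0, 0, 0, 0, -2, 0.62], [0, 0, 0, 0, 0, -2, 0.62], [0, 0, 0, 0, 0, 0, 0.62], [0, 0, 0, 0, 0, 0, 0.62]]

```text
time_s: 19.05
tcp_pos: [0.6587, -0.0575, 0.109]
eef_rot: [-0.007, -0.077, 0.997, 0.004]
contact_force: [0.3, -0.5, 1.8]
finger_gap: 0.0583
```

```bash
python3 - <<'E'
from h import *
p,d,c,s=look('w15')
h=cv2.cvtColor(p,cv2.COLOR_BGR2HSV)
m=mm(p,c,(270,215,385,340),(0,0,40),(180,110,255),.064)
cv2.imwrite("pics/w15c.png",cv2.resize(np.hstack([p[200:360,160:480],cv2.merge([m]*3)[200:360,240:400]]),None,fx=1.6,fy=1.6))
for uv in((317,280),(317,300)): print(uv,ray("wrist",uv,.065,c).round(4))
E
```

```text
t 19.05 tcp [ 0.6587 -0.0575  0.109 ] yaw 8.8 z [-0.014  0.006 -1.   ] gap 0.0583
centre (662.1, -50.0) size 71.8 65.3 yaw 8.6 pix (270, 215, 115, 125)
(317, 280) [ 0.6632 -0.0558  0.065 ]
(317, 300) [ 0.6747 -0.0541  0.065 ]
```

View pics/w15c.png

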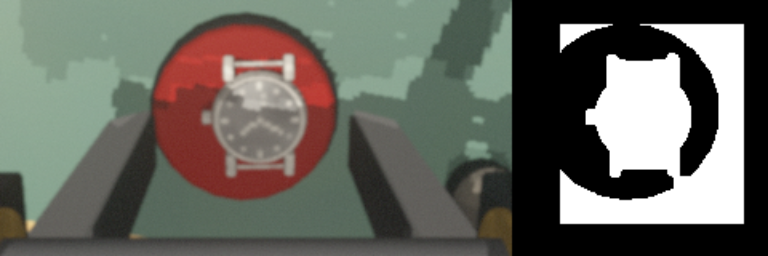

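Request:
servo_tool:
  commands:
    - [[-0.006, -0.014, 0, 0, 0.2, 0, 0.62], [0, 0, 0, 0, 0, -1.0, 0.62], [0, 0, 0, 0, 0, -1.0, 0.62], [0, 0, 0, 0, 0, 0, 0.62], [0, 0, 0, 0, 0, 0, 0.62]]

```text
time_s: 19.52
tcp_pos: [0.6598, -0.0525, 0.0895]
eef_rot: [0.002, -0.079, 0.997, -0.0]
contact_force: [-0.3, 0.0, -0.0]
finger_gap: 0.0585
```

Request:
servo_tool:
  commands:
    - [[0, 0.004, 0, -0.1, -0.3, -0.6, 0.62], [0, 0, 0, 0, 0, -0.3, 0.62], [0, 0, 0, 0, 0, 0, 0.62], [0, 0, 0, 0, 0, 0, 0.62]]

```text
time_s: 19.85
tcp_pos: [0.6591, -0.0556, 0.08]
eef_rot: [0.001, -0.079, 0.997, -0.0]
contact_force: [0.1, 0.0, -0.3]
finger_gap: 0.0585
```

Request:
servo_tool:
  commands:
    - [[0, 0.002, 0, 0, 0, -0.2, 0.62], [0, 0, 0, 0, 0, 0, 0.62], [0, 0, 0, 0, 0, 0, 0.62]]

```text
time_s: 20.1
tcp_pos: [0.6594, -0.0559, 0.0781]
eef_rot: [-0.0, -0.079, 0.997, -0.0]
contact_force: [-0.5, 0.7, -0.5]
finger_gap: 0.0581
```

Request:
servo_tool:
  commands:
    - [[0, 0, 0, 0, 0, 0, 0.3], [0, 0, 0, 0, 0, 0, 0.3], [0, 0, 0, 0, 0, 0, 0.3], [0, 0, 0, 0, 0, 0, 0.2], [0, 0, 0, 0, 0, 0, 0.1]]

```text
time_s: 20.52
tcp_pos: [0.6597, -0.056, 0.0785]
eef_rot: [0.0, -0.079, 0.997, -0.001]
contact_force: [-0.2, 0.1, 0.5]
finger_gap: 0.0339
```

Request:
servo_tool:
  commands:
    - [[0, 0, 0, 0, 0, 0, 0.1], [0, 0, 0, 0, 0, 1, 0.1], [0, 0, 0, 0, 0, 2, 0.1], [0, 0, 0, 0, 0, 2.5, 0.1], [0, 0, 0, 0, 0, 0, 0.1]]

```text
time_s: 20.93
tcp_pos: [0.6582, -0.0557, 0.1352]
eef_rot: [-0.002, -0.079, 0.997, 0.0]
contact_force: [1.1, 0.5, 0.2]
finger_gap: 0.0336
```

Request:
servo_tool:
  commands:
    - [[0, 0, -0.05, -1.6, 3.7, 0, 0.1], [0, 0, -0.05, -1.6, 3.7, 0, 0.1], [0, 0, -0.05, -1.6, 3.7, 0, 0.1], [0, 0, -0.05, -1.6, 3.7, 0, 0.1], [0, 0, -0.05, -1.6, 3.7, 0, 0.1]]

```text
time_s: 21.35
tcp_pos: [0.5812, 0.1255, 0.137]
eef_rot: [0.003, 0.058, 0.998, -0.003]
contact_force: [0.2, 1.1, -0.5]
finger_gap: 0.0337
```

Request:
servo_tool:
  commands:
    - [[0, 0, 0, -1.6, 3.7, 0, 0.1], [0, 0, 0, -1.6, 3.7, 0, 0.1], [0, 0, 0, -1.6, 3.7, 0, 0.1], [0, 0, 0, 0, 0, 0, 0.1], [0, 0, 0, 0, 0, 0, 0.1]]

```text
time_s: 21.77
tcp_pos: [0.5253, 0.2477, 0.1368]
eef_rot: [0.002, 0.056, 0.998, -0.001]
contact_force: [0.7, -0.2, 0.4]
finger_gap: 0.0336
```

Request:
servo_tool:
  commands:
    - [[0, 0.004, 0.02, -1.3, 2.9, 0, 0.1], [0, 0, 0, 0, 0, -1.2, 0.1], [0, 0, 0, 0, 0, -1.0, 0.1], [0, 0, 0, 0, 0, 0, 0.1], [0, 0, 0, 0, 0, 0, 0.1]]

```text
time_s: 22.18
tcp_pos: [0.5135, 0.2754, 0.1138]
eef_rot: [0.001, 0.046, 0.999, -0.001]
contact_force: [0.8, -0.6, -0.6]
finger_gap: 0.0336
```

```bash
python3 - <<'E'
from h import *
p,d,c,s=look('w16')
mm(p,c,(180,90,480,345),*BLUE,.044)
cv2.imwrite("pics/w16c.png",cv2.resize(p[120:360,160:480],None,fx=2,fy=2))
for uv in((317,288),): print(uv,ray("wrist",uv,s["tcp_pos"][2]-.013,c).round(4))
E
```

```text
t 22.1833 tcp [0.5135 0.2754 0.1138] yaw -5.3 z [ 0.002 -0.003 -1.   ] gap 0.0336
centre (486.1, 281.0) size 92.4 83.5 yaw -5.6 pix (249, 133, 146, 155)
(317, 288) [0.5119 0.2762 0.1008]
```

View pics/w16c.png

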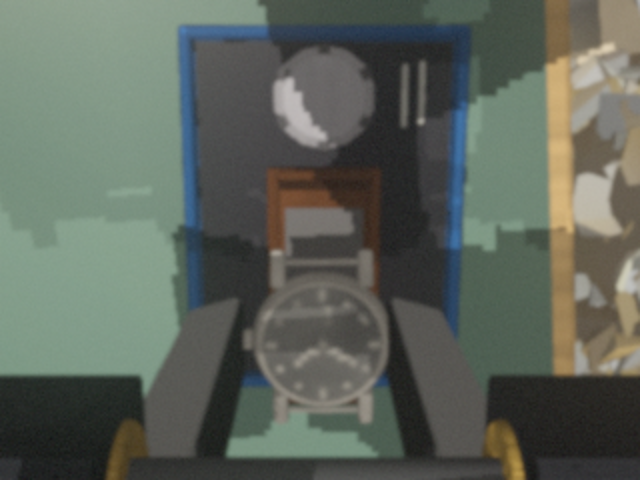

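Request:
servo_tool:
  commands:
    - [[0, 0.002, 0, 0, 0.25, -0.8, 0.1], [0, 0, 0, 0, 0, -0.9, 0.1], [0, 0, 0, 0, 0, 0, 0.1], [0, 0, 0, 0, 0, 0, 0.1]]

```text
time_s: 22.57
tcp_pos: [0.5155, 0.2754, 0.0956]
eef_rot: [0.001, 0.048, 0.999, -0.001]
contact_force: [-0.1, -1.0, -1.1]
finger_gap: 0.0337
```

Request:
servo_tool:
  commands:
    - [[0, 0.002, 0, -0.3, 0.25, -0.4, 0.1], [0, 0, 0, 0, 0, -0.5, 0.1], [0, 0, 0, 0, 0, 0, 0.1], [0, 0, 0, 0, 0, 0, 0.1]]

```text
time_s: 22.9
tcp_pos: [0.5123, 0.2778, 0.0856]
eef_rot: [-0.001, 0.049, 0.999, -0.002]
contact_force: [-0.1, 0.9, -0.4]
finger_gap: 0.0339
```

Request:
servo_tool:
  commands:
    - [[0, 0, 0, 0, 0, -0.6, 0.1], [0, 0, 0, 0, 0, 0, 0.1], [0, 0, 0, 0, 0, 0, 0.1], [0, 0, 0, 0, 0, 0, 0.1]]

```text
time_s: 23.23
tcp_pos: [0.5123, 0.2781, 0.0791]
eef_rot: [-0.0, 0.048, 0.999, -0.002]
contact_force: [-0.5, -0.1, -0.4]
finger_gap: 0.0339
```

Request:
servo_tool:
  commands:
    - [[0, 0, 0, 0, 0, -0.05, 0.1], [0, 0, 0, 0, 0, 0, 0.45], [0, 0, 0, 0, 0, 0, 0.6], [0, 0, 0, 0, 0, 0, 0.62], [0, 0, 0, 0, 0, 0, 0.62]]

```text
time_s: 23.65
tcp_pos: [0.5128, 0.2783, 0.0792]
eef_rot: [0.0, 0.048, 0.999, -0.001]
contact_force: [0.1, -0.3, 0.2]
finger_gap: 0.0565
```

Request:
servo_tool:
  commands:
    - [[0, 0, 0, 0, 0, 2, 0.62], [0, 0, 0, 0, 0, 3, 0.62], [0, 0, 0, 0, 0, 3, 0.62], [0, 0, 0, 0, 0, 2, 0.62], [0, 0, 0, 0, 0, 0, 0.62]]

```text
time_s: 24.07
tcp_pos: [0.5106, 0.2773, 0.1812]
eef_rot: [-0.002, 0.049, 0.999, -0.002]
contact_force: [0.5, 0.6, -0.5]
finger_gap: 0.0582
```

Request:
servo_tool:
  commands:
    - [[0, 0, 0, -4, -1, 1, 0.62], [0, 0, 0, -4, -1, 1, 0.62], [0, 0, 0, -4, -1, 1, 0.62], [0, 0, 0, -4, -1, 1, 0.62], [0, 0, 0, -4, -1, 1, 0.62]]

```text
time_s: 24.48
tcp_pos: [0.3156, 0.2275, 0.2239]
eef_rot: [-0.004, 0.051, 0.999, -0.003]
contact_force: [-0.3, 0.6, 1.4]
finger_gap: 0.0582
```

Request:
servo_tool:
  commands:
    - [[0, 0, 0, -2, -1, 0, 0.62], [0, 0, 0, 0, 0, 0, 0.62], [0, 0, 0, 0, 0, 0, 0.62], [0, 0, 0, 0, 0, 0, 0.62], [0, 0, 0, 0, 0, 0, 0.62]]

```text
time_s: 24.9
tcp_pos: [0.2871, 0.215, 0.2224]
eef_rot: [-0.005, 0.049, 0.999, -0.003]
contact_force: [1.0, 0.2, 0.1]
finger_gap: 0.0584
```

```bash
python3 - <<'E'
from h import *
print(get_state()["tcp_pos"])
p,d=snapshot("top");p=p[:,:,::-1].copy(); q,_=snapshot("scene"); q=q[:,:,::-1].copy()
a=[cv2.resize(p[y-40:y+40,x-40:x+40],(266,266),interpolation=3) for x,y in((275,185),(205,275),(340,262))]
b=[cv2.resize(q[y-45:y+45,x-45:x+45],(266,266),interpolation=3) for x,y in((252,253),(272,357),(358,253))]
cv2.imwrite("pics/fin.png",np.vstack([np.hstack(a),np.hstack(b)]))
# bystanders: change against the first picture
o=cv2.imread("pics/top.png")
for n,(u,v) in dict(loupe=(276,296),pot=(326,162),jar=(428,240)).items():
    print(n,"mean diff",np.abs(p[v-14:v+14,u-14:u+14].astype(int)-o[v-14:v+14,u-14:u+14]).mean().round(1))
E
```

```text
[0.28714167 0.21500026 0.2224042 ]
loupe mean diff 1.3
pot mean diff 1.3
jar mean diff 1.3
```

View pics/fin.png

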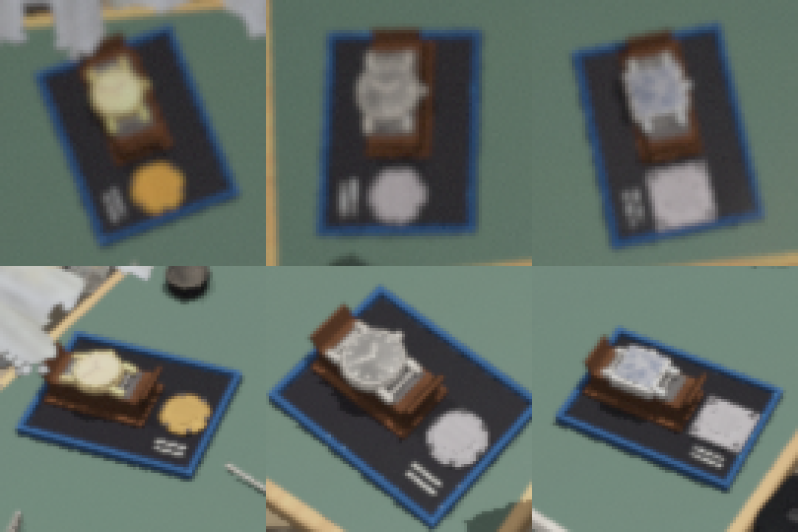

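```bash
python3 -c "
from cell import *
print(hand_in())"
```

```text
the job is handed in; nothing more can be done
None
```

All three watches are back in their own trays, and I handed the job in at about 25 s of the 90 s. The hand-in reports no verdict.

I parked the round silver watch on the cushion. Then I moved the square watch to its tray, the gold watch to its tray, and the silver watch from the cushion to its own.

**Final pictures (top and scene):** each watch lies flat, dial up, between its cradle's lips in the tray with the matching case back. The gripper is clear of everything.

**Placement:**

| Watch | Position check | Heading check |
|---|---|---|
| Gold | measured about 1.4 mm from the seat centre | within about 0.3° of the tray |
| Square and silver | released with the TCP within about 1.2 mm of the seat centre; pictures agree, but I did not measure the final centres | gripper within about 0.5° of the tray |

**Bystanders:** the picture patches around the loupe, pot and jar match the first picture, so they did not move.

**Failed or disagreeing checks:**
- The red mask for locating the cushion failed in one wrist picture, so I used the first fix of its position.
- The silver colour masks took in the background, so I read those two watches' positions by eye from the pictures.
- Depth from the top camera read about 3 mm high, so I used the given heights instead.

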